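# Index the brass pedestal on its swivel stand

### The arm

A 6-joint arm with a two-finger parallel gripper is mounted at the origin on the work surface. World frame = base frame: x ahead of the robot, y to its left, z up, the work surface at z = 0. Lengths are in mm, angles in rad, forces in N, time in s.
With the tool pointing down it reaches from about 275 to 1000 mm from the base axis. Payload 8.4 kg.
Tool frame: the origin (TCP) lies midway between the tips of the shut fingers; the grasp point (between the pads) lies 19 mm behind it (r.grip_point_offset is the distance from the TCP to the grasp point, in mm); z points along the fingers, y is the line along which they close (so a half turn about z gives the same grasp; the last joint's range is limited). The gripper opens to 85 mm and grips with 20 to 120 N. Pads are 22 mm wide; open, the fingers measure 114 mm over their backs; the gripper's body (76 mm by 85 mm) begins 54 mm behind the grasp point. The pads swing forward as they close: fully open they stand 13 mm farther back than shut.
Start: joints at [-1.299, 0.353, 1.633, -0, 1.155, -0.002], TCP at [168.993, -601.722, 231.281] pointing down, gripper open.
Joint ranges: [-2.63, 2.63], [-0.92, 2.1], [0.06, 2.66], [-1.3, 4.44], [0, 2.69], [-3.02, 3.02]. Speed limits (rad/s): [2.22, 2.22, 2.79, 3.14, 3.14, 3.14].

### API

Orientations are given as [roll, pitch, yaw] about the fixed x, y, z axes, in that order (R = Rz(yaw) Ry(pitch) Rx(roll)).
In Python, from rig import r gives the robot as it stands. The module is installed in compiled form; this text tells all that it offers.
- The arm moves only by the shell command python3 -m creep 'ROWS' [FORCE]. ROWS is text: rows parted by semicolons, each of 7 numbers parted by spaces: the turn, a rotation vector about the tool's x, y, z in degrees, then the shift along the tool's x, y, z in m, then the closure in counts, from 0 (fully open) to 255 (shut). A call has 1 to 8 rows; each row is the pose to reach, as a shift and turn from the pose commanded when the call began, along the tool's axes at that moment; what a row does not reach only later rows make up. A row lasts 1/8 s, in which the tool goes at most 62.5 mm and 10.7 degrees, less where a joint would pass 70% of its speed; a pose out of reach is approached as far as the arm can. A call with a gripper value outside its range is refused whole. The fingers move at their own pace and stop on an object; FORCE is the grip in N (left out, the last holds). Time passes only in rows, so rows that repeat a pose let the fingers close. It gives the time, the measured TCP pose, the force, the opening and the grip force at its end, in the units of the state.
- r.sense(): the state, without advancing time (a new reading comes with each control period).
- r.grab_frame(name): name is "scene" or "top" or "wrist"; returns a dict with "img" (480x640x3 uint8, red, green, blue), "range_z" (480x640 float32, mm along the optical axis (not along the pixel's ray), 0 where there is no reading), "K" (3x3 intrinsics, pixels), "world_from_camera" (4x4, takes a point from camera to world coordinates). Camera axes: x right, y up, looking along -z (the intrinsics and any distortion apply to the point x, -y, -z); pixel columns grow to the right and rows downward; lengths in mm; the calibration is good to about 2 mm. The wrist camera is an equidistant fisheye: a pixel r from the principal point sees the ray r / f radians off the axis. A picture is of the moment at which its call begins.
- r.sign_off(): hands the job in; it is judged then, once.
The state is a dict: "clock": time; "qpos": joint angles; "qvel": joint speeds; "joint_efforts": joint torques, N m; "eef_pos": TCP position; "tcp_rot": TCP orientation; "contact_force": force on the tool from outside, world axes, zero at the start; "wrist_torque": the same for the moment, N m; "opening": opening from 0.0 (shut) to 1.0 (fully open); "grasp_force": force on a finger pad.
Only numpy, scipy, OpenCV 4.12 (cv2) and the standard library are available. Lean on these libraries where they do the work, as an engineer would, in place of code of your own. Each camera call takes 0.05 s, during which the arm holds its last target. There are 200 camera calls.

### The job

Pull up the red plunger knob of the green swivel stand and twist it anticlockwise so that it stays up by itself when let go. Then turn the disc with the brass pedestal anticlockwise by its wooden post as far as its stop, and twist the red knob back so that the pin drops fully home in the other notch and locks the disc. Leave the black drag knob, the hammer, the brass finial and the copper cup alone.

Things in the scene. Friction and masses are not known exactly. Their poses are not given: they have to be found in the camera images.
- fixture: Green swivel stand, fixed to the bench: foot 280 (x) by 360 (y) by 20 mm. Origin on the bench under the vertical swivel axis. A steel disc (radius 120, top 44 mm above the bench) turns on it, a brass pedestal (74 mm square foot, top 112 mm above the bench) bolted at its centre. A green bracket 50 mm wide, 72 mm high, at the -y edge reaches over the disc and carries the red plunger.
- knob_grip (a point): Middle of the red plunger knob's grip bar, at (0, -105) mm in the fixture's frame, 122 mm above the bench when home. Bar 14 mm thick (along this point's x), 46 mm long (its y), 32 mm tall; under it a round flange of 17 mm radius, then a fixed steel collar 38 by 34 mm, top 90 mm above the bench. Home, its axes are the fixture's, so the bar points at the swivel axis.
- knob (a joint): Twist of the red knob in rad, anticlockwise from above: 0 home, stop at 1.65. It turns only while pulled up 18 mm or more. Anywhere beyond 0.8 it parks: let go, it rests on the collar, some 17 mm up. Twisted back to within 0.2 of 0, the spring drops the pin.
- plunger (a joint): Height of the plunger in m: 0 = pin fully home in a notch, about 0.017 = parked on its collar, 0.028 = top stop; about 0.012 = pin resting on the disc between notches. A spring pulls it down with 5 N (home) to 9 N (top). It must be above 0.014 for the disc to turn freely.
- post_grip (a point): Middle height of the wooden grip of the disc's turning post: upright, round, 20 mm diameter, reaching from 82 to 134 mm above the bench (this point at 116 mm), 88 mm from the swivel axis. Its direction from the axis is the fixture's x axis turned 60 degrees anticlockwise (towards +y) plus the swivel angle.
- swivel (a joint): Angle of the disc in rad, anticlockwise from above: about 0 at the start (locked in the first notch), 1.047 (60 degrees) when the second notch lies under the pin; the end stop is at 1.075, and the pin still enters from there. The notches are 22 mm wide, the pin 14 mm with a round nose. It stays where it is left; about 1.5 N at the post turns it.
- drag (a joint): Angle in rad of the black drag knob, a bystander on the stand's foot at (112, -135) mm in the fixture's frame, top 66 mm above the bench; 0 at the start, to be left there.
- hammer: Hammer with a wooden handle, 260 mm long, lying on the bench along its x axis, head at +x; bystander. Origin under its middle.
- finial: Brass bud-shaped finial, 52 mm across, 78 mm tall, standing; bystander. Origin at the centre of its underside.
- oilcup: Open copper cup, 60 mm across, 60 mm tall; bystander. Origin at the centre of its underside.

How it is judged:
By the outcome, as a careful person would: the job done as asked, in the order asked, and still so for the second after the job is handed in, with the robot touching nothing.
It also fails if it takes over 61 s, if anything falls off the work surface, if the arm or the gripper's body presses on something with over 40 N, if the wrist force passes 120 N, or if a joint passes its speed limit or range.

## Working session

There is one attempt and no reset: what is moved stays moved. The work goes in short steps, Python scripts to look and compute and a shell command to move; the robot and the scene stay as the last step left them, time stands still between calls to the robot, and variables do not carry over. Pictures are saved under pics/ and viewed, at most 10 in all, crops included, and the job is handed in when it is done.

```bash
mkdir -p pics; cat > h.py <<'E'
import numpy as np, cv2, pickle
from rig import r
def grab(n,save=None):
    f=r.grab_frame(n)
    if save: cv2.imwrite('pics/'+save,cv2.cvtColor(f['img'],cv2.COLOR_RGB2BGR)); pickle.dump(f,open('pics/'+save+'.pkl','wb'))
    return f
def ray(f,u,v,fish=False):
    K=f['K'];x=(u-K[0,2])/K[0,0];y=(v-K[1,2])/K[1,1]
    if fish:
        t=np.hypot(x,y);s=np.sin(t)/max(t,1e-9);d=np.array([x*s,-y*s,-np.cos(t)])
    else: d=np.array([x,-y,-1.])
    T=f['world_from_camera'];return T[:3,3],T[:3,:3]@d
def plane(f,u,v,z,fish=False):
    o,d=ray(f,u,v,fish);return o+d*(z-o[2])/d[2]
def depth(f,u,v):
    o,d=ray(f,u,v);return o+d*f['range_z'][int(v),int(u)]
E
python3 - <<'E'
from h import *
a=grab('scene','scene.png');b=grab('top','top.png')
print(a['K'],b['K'],a['world_from_camera'],b['world_from_camera'],r.sense())
i=np.hstack([cv2.imread('pics/scene.png'),cv2.imread('pics/top.png')])
E
```

```text
[[487.21036557   0.         316.88908543]
 [  0.         487.21036557 234.69305105]
 [  0.           0.           1.        ]] [[562.62598738   0.         314.21840925]
 [  0.         562.62598738 243.52277287]
 [  0.           0.           1.        ]] [[-8.22878210e-01 -4.16217301e-01  3.86826330e-01  9.94975697e+02]
 [ 5.68132484e-01 -6.14460166e-01  5.47415916e-01  6.04681745e+02]
 [ 9.84539533e-03  6.70225233e-01  7.42092451e-01  8.39765452e+02]
 [ 0.00000000e+00  0.00000000e+00  0.00000000e+00  1.00000000e+00]] [[ 2.19641659e-02  9.98018345e-01 -5.89657348e-02  5.25697010e+02]
 [-9.99628409e-01  2.28754565e-02  1.48242198e-02  6.45750402e+01]
 [ 1.61437114e-02  5.86182220e-02  9.98149931e-01  1.38945592e+03]
 [ 0.00000000e+00  0.00000000e+00  0.00000000e+00  1.00000000e+00]] {'clock': 0.1, 'qpos': array([-1.29940314e+00,  3.53588531e-01,  1.63407892e+00, -1.58662197e-05,
        1.15518839e+00, -2.40849933e-03]), 'qvel': array([-3.09879603e-05, -1.34487154e-04, -5.02469410e-04,  1.03697876e-03,
       -1.25490933e-04,  7.22711605e-05]), 'joint_efforts': array([ 8.28985558e-04, -6.06355548e+01, -3.42821538e+01,  4.24030236e-05,
        4.06712774e-03, -2.18711091e-05]), 'eef_pos': array([ 168.86925436, -601.30189545,  230.62253048]), 'tcp_rot': array([-3.14032943e+00,  1.14650074e-05,  2.73808105e-01]), 'contact_force': array([ 0.04816076,  0.07914061, -0.42411356]), 'wrist_torque': array([-0.02438287,  0.02696885,  0.00755195]), 'grasp_force': 0.0, 'opening': 0.9992931515461922}
```

View pics/scene.png

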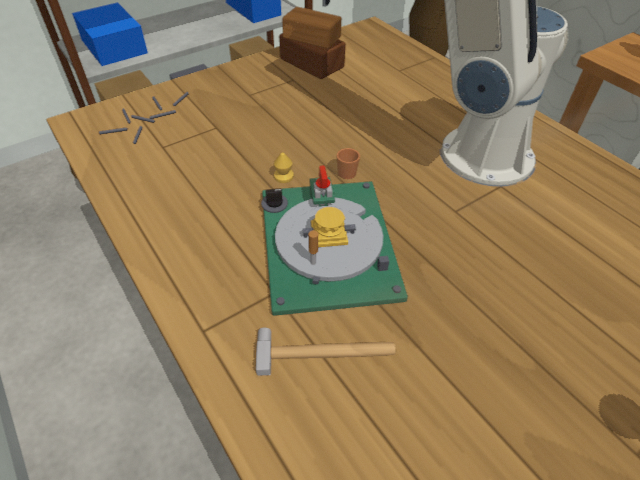

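View pics/top.png

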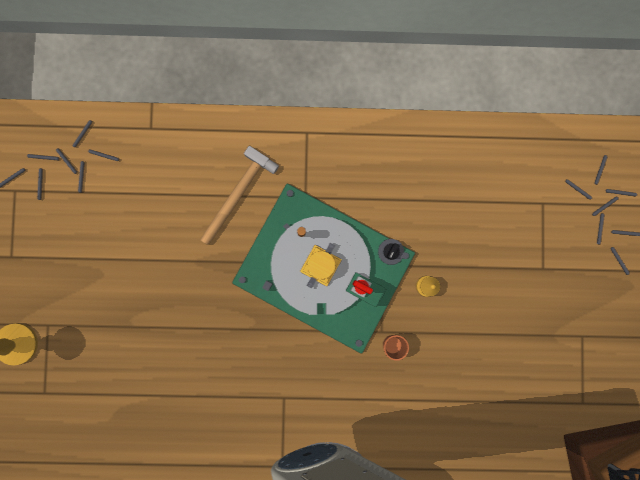

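The scene view shows the stand, with the red knob at (323,180) and the post at (313,243). The top view has the knob at (363,287), the post at (301,232), the disc centre near (321,266), the drag knob at (391,251), the finial at (428,287) and the cup at (396,347). Next I'll measure them by colour and triangulation.

```bash
cat > m.py <<'E'
from h import *
F={n:pickle.load(open(f'pics/{n}.png.pkl','rb')) for n in('scene','top')}
def big(m):
    n,l,s,c=cv2.connectedComponentsWithStats(m.astype(np.uint8));k=1+np.argmax(s[1:,4]);return l==k
def tri(p,q):
    (o1,d1),(o2,d2)=ray(F['scene'],*p),ray(F['top'],*q)
    A=np.c_[d1,-d2];t=np.linalg.lstsq(A,o2-o1,rcond=None)[0]
    a,b=o1+t[0]*d1,o2+t[1]*d2;return (a+b)/2,np.linalg.norm(a-b)
H={n:cv2.cvtColor(F[n]['img'],cv2.COLOR_RGB2HSV).astype(int) for n in F}
def hs(n,h0,h1,s0,v0,box):
    h=H[n];m=(h[...,0]>=h0)&(h[...,0]<=h1)&(h[...,1]>=s0)&(h[...,2]>=v0);k=np.zeros_like(m);u0,u1,w0,w1=box;k[w0:w1,u0:u1]=1;return big(m&k)
red={'scene':hs('scene',0,4,200,90,(305,345,160,205)),'top':hs('top',0,4,200,90,(345,385,270,305))}
post={'scene':hs('scene',5,17,100,40,(305,320,225,262)),'top':hs('top',5,17,100,40,(293,312,222,242))}
for nm,m in(('red',red),('post',post)):
    for n in m:
        v,u=np.nonzero(m[n]);P=np.array([depth(F[n],a,b) for a,b in zip(u,v)])
        print(nm,n,len(u),u.min(),u.max(),v.min(),v.max(),u.mean(),v.mean(),'dep med',np.median(P,0).round(1),'zpct',np.percentile(P[:,2],[2,50,98]).round(1))
        if nm=='red' : 
            Q=P[P[:,2]>130][:,:2];e=np.linalg.svd(Q-Q.mean(0),full_matrices=False)[2][0] if len(Q)>5 else None;print(' top',len(Q),Q.mean(0).round(1),e, (P[P[:,2]>100][:,:2]).mean(0))
g=hs('top',60,90,80,30,(225,425,175,360)); c=max(cv2.findContours(g.astype(np.uint8),0,2)[0],key=cv2.contourArea)
rc=cv2.minAreaRect(c);print(rc);B=cv2.boxPoints(rc)
W=np.array([plane(F['top'],u,v,20) for u,v in B]);print(W.round(1),W.mean(0),[np.linalg.norm(W[i]-W[i-1]) for i in range(4)])
# disc: depth points with z 40..48 within the green box -> fit circle
v,u=np.mgrid[175:360,225:425];v,u=v.ravel(),u.ravel();P=np.array([depth(F['top'],a,b) for a,b in zip(u,v)])
m=((P[:,2]>36)&(P[:,2]<52)).reshape(185,200);m=big(m)
c=max(cv2.findContours(m.astype(np.uint8),0,2)[0],key=cv2.contourArea)
(hx,hy),rad=cv2.minEnclosingCircle(c);print('disc',hx+225,hy+175,plane(F['top'],hx+225,hy+175,44),rad/F['top']['K'][0,0]*1345,'depth z',np.median(P[m.ravel()][:,2]))
E
python3 m.py
python3 - <<'E'
import cv2,numpy as np
a=cv2.imread('pics/top.png')[215:325,270:420];b=cv2.imread('pics/scene.png')[150:290,260:400]
cv2.imwrite('pics/c.png',np.hstack([cv2.resize(a,(450,330),interpolation=2),cv2.resize(b,(330,330),interpolation=2)]))
E
```

```text
red scene 140 316 329 167 187 323.01428571428573 179.5 dep med [516.4 -51.9 120.1] zpct [101.5 120.1 136.3]
 top 51 [512.4 -58.2] [0.47756533 0.87859624] [514.29283204 -54.99695525]
red top 184 353 372 280 293 361.9076086956522 286.82608695652175 dep med [505.3 -63.4 133.8] zpct [102.2 133.8 140.7]
 top 117 [505.9 -63.9] [0.45826281 0.88881674] [505.66356006 -63.26838191]
post scene 202 308 317 230 253 312.9950495049505 241.52970297029702 dep med [634.1  81.6 116.6] zpct [ 83.3 116.6 134.6]
post top 59 298 305 227 236 301.1864406779661 231.28813559322035 dep med [627.1  76.1 133.5] zpct [110.2 133.5 138.4]
((323.6444091796875, 267.80780029296875), (147.4102783203125, 113.98143005371094), 28.393020629882812)
[[ 506.5  242.    20. ]
 [ 754.6  116.9   20. ]
 [ 589.8 -203.9   20. ]
 [ 344.5  -75.4   20. ]] [548.83515591  19.91069194  20.        ] [np.float64(356.3813454587589), np.float64(277.8288104075503), np.float64(360.68102606002765), np.float64(276.8429116480686)]
disc 320.10447692871094 262.78678131103516 [559.3659816  29.5048397  44.       ] 125.27423054112424 depth z 43.88086825236098
```

View pics/c.png

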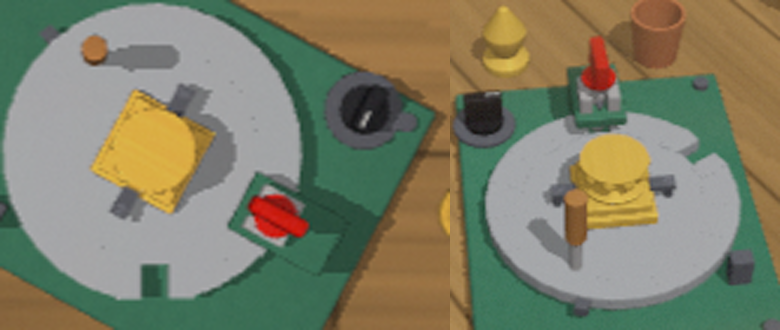

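The crops agree with the measurements. The bar's long side points at the swivel axis, and the post stands left of centre in the top crop. The free notch is at about (152,280) in that crop. The fixture's yaw is about -27°, with the knob near (508,-62), the post near (628,77) and the axis near (557,30). I'll move above the knob and look with the wrist camera.

```bash
cat > go.py <<'E'
import sys;from h import *
from scipy.spatial.transform import Rotation as R
def go(x,y,z,yawdeg):
    s=r.sense();A=R.from_euler('xyz',s['tcp_rot']);B=R.from_euler('xyz',[np.pi,0,np.radians(yawdeg)])
    print('t',round(s['clock'],2),'pos',s['eef_pos'].round(1),'rot',np.degrees(s['tcp_rot']).round(2),'F',s['contact_force'].round(1),'op',round(s['opening'],3),'gf',round(s['grasp_force'],1))
    print('turn',np.degrees((A.inv()*B).as_rotvec()).round(2),'shift',(A.inv().apply(np.array([x,y,z])-s['eef_pos'])/1000).round(4))
if __name__=='__main__': go(*map(float,sys.argv[1:]))
E
python3 go.py 508 -62 220 62.7
```

```text
t 0.1 pos [ 168.9 -601.3  230.6] rot [-179.93    0.     15.69] F [ 0.   0.1 -0.4] op 0.999 gf 0.0
turn [-7.000e-02 -3.000e-02 -4.701e+01] shift [ 0.4723 -0.4275  0.0112]
```

```bash
python3 -m creep '0 0 -10 0.047 -0.043 0.001 110;0 0 -20 0.094 -0.086 0.002 110;0 0 -30 0.142 -0.128 0.003 110;0 0 -40 0.189 -0.171 0.004 110;0 0 -47 0.236 -0.214 0.005 110;0 0 -47 0.283 -0.257 0.007 110;0 0 -47 0.331 -0.299 0.008 110;0 0 -47 0.378 -0.342 0.009 110' 30; python3 go.py 508 -62 220 62.7
```

```text
clock: 1.1
eef_pos: [436.0, -176.8, 222.4]
tcp_rot: [3.141, 0.0, 1.094]
contact_force: [1.0, -0.9, 0.6]
opening: 0.565
grasp_force: 0.0
t 1.1 pos [ 436.  -176.8  222.4] rot [179.98   0.    62.68] F [ 1.  -0.9  0.6] op 0.565 gf 0.0
turn [ 0.02  0.   -0.02] shift [0.135  0.0113 0.0024]
```

```bash
python3 -m creep '0 0 0 0.05 0.005 0.001 110;0 0 0 0.1 0.009 0.002 110;0 0 0 0.127 0.011 0.002 110;0 0 0 0.127 0.011 0.002 110;0 0 0 0.127 0.011 0.002 110'; python3 go.py 508 -62 220 62.7; python3 -c "
from h import *
f=grab('wrist','w1.png');print(f['K'],f['world_from_camera'].round(2))"
```

```text
clock: 1.72
eef_pos: [502.6, -71.2, 220.1]
tcp_rot: [-3.141, 0.001, 1.094]
contact_force: [-1.0, -0.7, -0.2]
opening: 0.571
grasp_force: 0.0
t 1.73 pos [502.6 -71.2 220.1] rot [-1.7996e+02  3.0000e-02  6.2710e+01] F [-1.  -0.7 -0.2] op 0.571 gf 0.0
turn [-0.04  0.03  0.01] shift [0.0106 0.0005 0.0001]
[[371.64829954   0.         319.54322031]
 [  0.         371.64829954 237.94480138]
 [  0.           0.           1.        ]] [[ 8.9000e-01  4.3000e-01  1.5000e-01  5.4018e+02]
 [-4.6000e-01  8.4000e-01  2.9000e-01  2.9200e+00]
 [-0.0000e+00 -3.2000e-01  9.5000e-01  3.6232e+02]
 [ 0.0000e+00  0.0000e+00  0.0000e+00  1.0000e+00]]
```

View pics/w1.png

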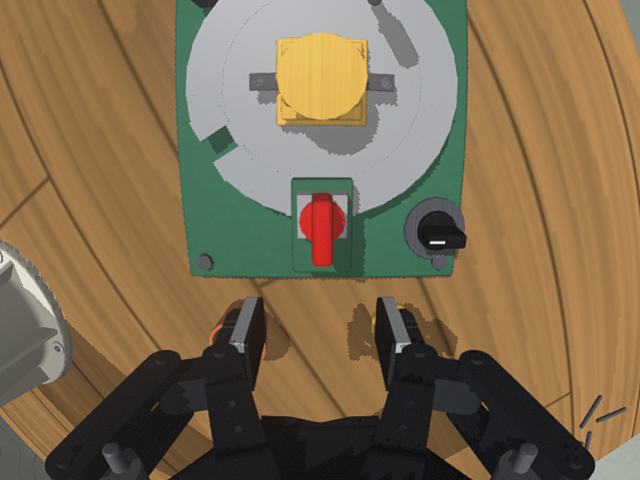

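The wrist view shows the bar along column 322, rows 193 to 266, with the post top at the upper edge near (376,0).

```bash
cat > w.py <<'E'
from h import *
import sys
f=pickle.load(open(f'pics/{sys.argv[1]}.png.pkl','rb'))
h=cv2.cvtColor(f['img'],cv2.COLOR_RGB2HSV).astype(int)
m=((h[...,0]<5)&(h[...,1]>200)&(h[...,2]>90)).astype(np.uint8);m[:150]=0;m[300:]=0
D=f['range_z'];v,u=np.nonzero(m);zz=[]
P=[]
for a,b in zip(u,v):
    o,d=ray(f,a,b,True);P.append(o+d*D[b,a]/(-np.dot(f['world_from_camera'][:3,2],d)))
P=np.array(P);print(len(P),np.percentile(P[:,2],[2,25,50,75,98]).round(1))
T=P[P[:,2]>P[:,2].max()-6];Q=T[:,:2].astype(np.float32)
rc=cv2.minAreaRect(Q);print('top face',T.mean(0).round(1),'rect c',np.round(rc[0],1),np.round(rc[1],1),rc[2])
us,vs=u[P[:,2]>P[:,2].max()-6],v[P[:,2]>P[:,2].max()-6]
for z in (136,138,140):
    Q=np.array([plane(f,a,b,z,True)[:2] for a,b in zip(us,vs)],np.float32);rc=cv2.minAreaRect(Q);print(z,'ray rect',np.round(rc[0],1),np.round(rc[1],1),round(rc[2],1))
E
python3 w.py w1
```

```text
1488 [103.5 131.4 134.9 135.6 136.7]
top face [540.2   2.9 362.3] rect c [540.2   2.9] [0. 0.] 0.0
136 ray rect [505.9 -53.6] [ 4.2 11.1] 12.7
138 ray rect [506.8 -53.2] [ 4.1 11.1] 6.9
140 ray rect [505.3 -53.4] [ 3.9 11.3] 27.9
```

```bash
sed -i 's/^P=np.array(P);/P=np.array(P);P[P[:,2]>200]=0;/; s/P\[:,2\].max()-6/130/g' w.py; python3 w.py w1
```

```text
1488 [103.5 131.3 134.9 135.6 136.7]
top face [506.  -65.4 135.2] rect c [506.  -64.7] [42.5 13.5] 66.0519027709961
136 ray rect [506.3 -64.2] [43.  13.3] 65.9
138 ray rect [506.6 -63.6] [42.6 13.2] 65.9
140 ray rect [506.9 -63. ] [42.2 13. ] 65.9
```

```bash
python3 go.py 506.5 -64 112 62.7
```

```text
t 1.77 pos [502.6 -71.5 220.3] rot [-1.7997e+02  3.0000e-02  6.2660e+01] F [ 0.6 -0.1  0.6] op 0.567 gf 0.0
turn [-0.03  0.03 -0.04] shift [8.500e-03 1.000e-04 1.082e-01]
```

```bash
python3 -m creep '0 0 0 0.0085 0 0.04 110;0 0 0 0.0085 0 0.08 110;0 0 0 0.0085 0 0.1 110;0 0 0 0.0085 0 0.108 110;0 0 0 0.0085 0 0.108 110;0 0 0 0.0085 0 0.108 255;0 0 0 0.0085 0 0.108 255;0 0 0 0.0085 0 0.108 255' 40; python3 -m creep '0 0 0 0 0 0 255;0 0 0 0 0 0 255;0 0 0 0 0 0 255'; python3 go.py 506.5 -64 136 62.7
```

```text
clock: 2.78
eef_pos: [508.1, -63.5, 113.4]
tcp_rot: [3.139, -0.001, 1.094]
contact_force: [0.3, -0.7, 7.2]
opening: 0.156
grasp_force: 41.9
clock: 3.15
eef_pos: [508.1, -63.5, 113.4]
tcp_rot: [3.139, -0.0, 1.094]
contact_force: [-0.2, -1.6, 5.7]
opening: 0.155
grasp_force: 41.9
t 3.15 pos [508.1 -63.5 113.4] rot [ 1.7988e+02 -3.0000e-02  6.2700e+01] F [-0.2 -1.6  5.7] op 0.155 gf 41.9
turn [ 0.12 -0.03  0.  ] shift [-0.0012 -0.0012 -0.0226]
```

```bash
python3 -m creep '0 0 0 0 0 -0.006 255;0 0 0 0 0 -0.012 255;0 0 0 0 0 -0.018 255;0 0 0 0 0 -0.023 255;0 0 0 0 0 -0.023 255' 60; python3 go.py 506.5 -64 136 62.7
```

```text
clock: 3.78
eef_pos: [507.8, -63.5, 135.7]
tcp_rot: [3.14, -0.0, 1.094]
contact_force: [5.7, -3.0, -9.4]
opening: 0.15
grasp_force: 61.4
t 3.77 pos [507.8 -63.5 135.7] rot [ 1.7992e+02 -1.0000e-02  6.2700e+01] F [ 5.7 -3.  -9.4] op 0.15 gf 61.4
turn [ 0.08 -0.01 -0.  ] shift [-0.001  -0.0009 -0.0003]
```

```bash
python3 -m creep '0 0 -8 0 0 0 255;0 0 -18 0 0 0 255;0 0 -28 0 0 0 255;0 0 -38 0 0 0 255;0 0 -48 0 0 0 255;0 0 -58 0 0 0 255;0 0 -68 0 0 0 255;0 0 -75 0 0 0 255'; python3 -m creep '0 0 0 0 0 0 255;0 0 0 0 0 0 255'; python3 go.py 506.5 -64 130 137.7
```

```text
clock: 4.78
eef_pos: [505.8, -63.7, 134.7]
tcp_rot: [-3.139, -0.002, 2.408]
contact_force: [0.5, -5.3, -7.9]
opening: 0.152
grasp_force: 61.4
clock: 5.03
eef_pos: [505.8, -63.7, 134.7]
tcp_rot: [-3.139, -0.001, 2.404]
contact_force: [1.0, -4.8, -7.0]
opening: 0.149
grasp_force: 61.4
t 5.03 pos [505.8 -63.7 134.7] rot [-1.7986e+02 -9.0000e-02  1.3771e+02] F [ 1.  -4.8 -7. ] op 0.149 gf 61.4
turn [-0.14 -0.09  0.01] shift [-0.0007  0.0003  0.0047]
```

```bash
python3 -m creep '0 0 0 0 0 0.003 255;0 0 0 0 0 0.005 255;0 0 0 0 0 0.005 110;0 0 0 0 0 0.005 110;0 0 0 0 0 0.005 110;0 0 0 0 0 -0.03 110;0 0 0 0 0 -0.07 110;0 0 0 0 0 -0.085 110';python3 go.py 590 30 220 62.7;  python3 -c "
from h import *
f=grab('wrist','w2.png')"
```

```text
clock: 6.02
eef_pos: [508.2, -63.3, 222.7]
tcp_rot: [3.14, 0.003, 2.403]
contact_force: [0.5, -0.2, 0.6]
opening: 0.564
grasp_force: 0.0
t 6.03 pos [508.2 -63.3 222.7] rot [1.7988e+02 1.5000e-01 1.3769e+02] F [ 0.5 -0.2  0.6] op 0.564 gf 0.0
turn [2.000e-01 5.000e-02 7.499e+01] shift [0.0023 0.124  0.003 ]
```

View pics/w2.png

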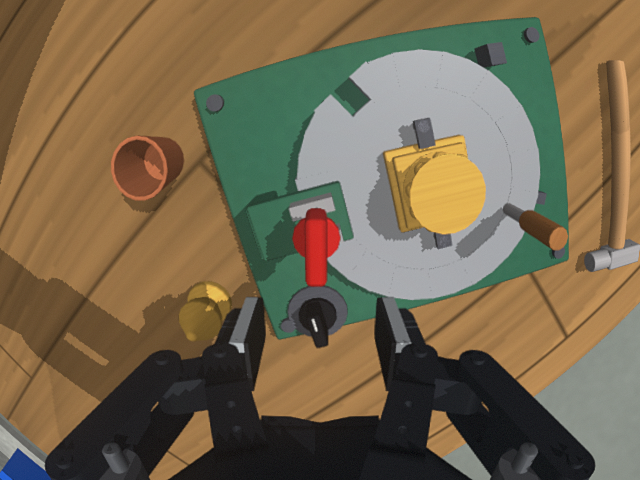

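The knob is parked, with its bar at about (317,250) and turned about 75°. The post's top is at (557,238) and its base at (508,210). I'll triangulate the post.

```bash
python3 - <<'E'
import numpy as np
from h import *
T=pickle.load(open('pics/top.png.pkl','rb'));W=pickle.load(open('pics/w2.png.pkl','rb'))
D=W['range_z'];h=cv2.cvtColor(W['img'],cv2.COLOR_RGB2HSV).astype(int)
m=((h[...,0]>3)&(h[...,0]<18)&(h[...,1]>90)).astype(np.uint8);m[:,:500]=0;m[:,575:]=0;m[:195]=0;m[262:]=0
v,u=np.nonzero(m);P=[]
for a,b in zip(u,v):
    o,d=ray(W,a,b,True);P.append(o+d*D[b,a]/(-np.dot(W['world_from_camera'][:3,2],d)))
P=np.array(P);g=(P[:,2]>75)&(P[:,2]<140);t=g&(P[:,2]>130)
print('n',g.sum(),t.sum(),P[g].mean(0),'top',P[t].mean(0),'px',u[t].mean(),v[t].mean())
o1,d1=ray(W,u[t].mean(),v[t].mean(),True);o2,d2=ray(T,301.2,231.3)
s=np.linalg.lstsq(np.c_[d1,-d2],o2-o1,rcond=None)[0];print('tri',o1+s[0]*d1,o2+s[1]*d2)
print(plane(W,u[t].mean(),v[t].mean(),134,True),plane(T,301.2,231.3,134))
E
python3 go.py 626 76 170 32.7
```

```text
n 1098 393 [623.11477986  72.64665257 117.31848876] top [626.84454021  74.20276262 133.12200221] px 556.7964376590331 237.66412213740458
tri [627.32701746  74.41259679 132.42709317] [626.71485524  75.67125845 132.38901013]
[626.09371845  73.86036102 134.        ] [626.58539616  75.65703813 134.        ]
t 6.08 pos [508.6 -63.4 223.5] rot [179.86   0.19 137.69] F [-0.3 -1.4  1.9] op 0.567 gf 0.0
turn [2.8000e-01 1.0000e-02 1.0499e+02] shift [0.0071 0.182  0.0539]
```

```bash
python3 -m creep '0 0 10 0.001 0.04 0 110;0 0 20 0.002 0.08 0.01 110;0 0 30 0.003 0.12 0.02 110;0 0 40 0.005 0.16 0.03 110;0 0 50 0.006 0.182 0.04 110;0 0 60 0.006 0.182 0.054 110;0 0 70 0.006 0.182 0.054 110;0 0 80 0.006 0.182 0.054 110'; python3 -m creep '0 0 10 0 0 0 110;0 0 20 0 0 0 110;0 0 25 0 0 0 110;0 0 25 0 0 0 110'; python3 go.py 626.7 75.2 100 32.7; python3 -c "
from h import *
f=grab('wrist','w3.png')"
```

```text
clock: 7.08
eef_pos: [624.3, 75.5, 164.4]
tcp_rot: [-3.139, 0.002, 1.001]
contact_force: [-0.3, -0.3, -0.2]
opening: 0.567
grasp_force: 0.0
clock: 7.58
eef_pos: [624.5, 75.3, 165.1]
tcp_rot: [-3.141, 0.002, 0.571]
contact_force: [0.1, -0.2, -0.1]
opening: 0.568
grasp_force: 0.0
t 7.58 pos [624.5  75.3 165.1] rot [-1.7995e+02  9.0000e-02  3.2730e+01] F [ 0.1 -0.2 -0.1] op 0.568 gf 0.0
turn [-0.05  0.09  0.03] shift [0.0019 0.0013 0.0651]
```

View pics/w3.png

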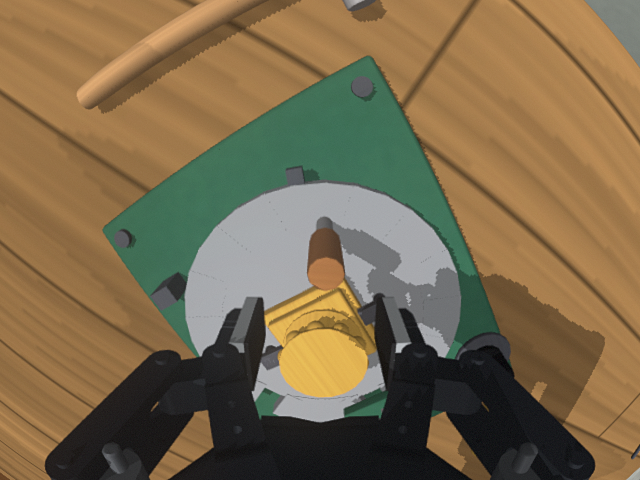

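The post's top is at (325,272), centred between the fingers at columns 245 to 395. I'll descend and grip.

```bash
python3 -m creep '0 0 0 0.002 0.001 0.03 110;0 0 0 0.002 0.001 0.055 110;0 0 0 0.002 0.001 0.065 110;0 0 0 0.002 0.001 0.065 110;0 0 0 0.002 0.001 0.065 255;0 0 0 0.002 0.001 0.065 255;0 0 0 0.002 0.001 0.065 255;0 0 0 0.002 0.001 0.065 255' 30; python3 go.py 626.7 75.2 100 32.7
python3 - <<'E'
import numpy as np
# arc rows in tool axes: tool x radial, y tangential(clockwise); radius R, from the start
for R in (86,88):
  print([(a,round(-R*(1-np.cos(np.radians(a)))/1000,4),round(-R*np.sin(np.radians(a))/1000,4)) for a in (4,12,20,28,36,44,52,60,62)])
E
```

```text
clock: 8.62
eef_pos: [628.4, 75.6, 102.7]
tcp_rot: [3.14, -0.002, 0.571]
contact_force: [0.7, -0.7, 6.4]
opening: 0.224
grasp_force: 29.6
t 8.62 pos [628.4  75.6 102.7] rot [ 1.7994e+02 -1.1000e-01  3.2700e+01] F [ 0.7 -0.7  6.4] op 0.224 gf 29.6
turn [ 0.06 -0.11  0.  ] shift [-0.0017 -0.0006  0.0027]
[(4, np.float64(-0.0002), np.float64(-0.006)), (12, np.float64(-0.0019), np.float64(-0.0179)), (20, np.float64(-0.0052), np.float64(-0.0294)), (28, np.float64(-0.0101), np.float64(-0.0404)), (36, np.float64(-0.0164), np.float64(-0.0505)), (44, np.float64(-0.0241), np.float64(-0.0597)), (52, np.float64(-0.0331), np.float64(-0.0678)), (60, np.float64(-0.043), np.float64(-0.0745)), (62, np.float64(-0.0456), np.float64(-0.0759))]
[(4, np.float64(-0.0002), np.float64(-0.0061)), (12, np.float64(-0.0019), np.float64(-0.0183)), (20, np.float64(-0.0053), np.float64(-0.0301)), (28, np.float64(-0.0103), np.float64(-0.0413)), (36, np.float64(-0.0168), np.float64(-0.0517)), (44, np.float64(-0.0247), np.float64(-0.0611)), (52, np.float64(-0.0338), np.float64(-0.0693)), (60, np.float64(-0.044), np.float64(-0.0762)), (62, np.float64(-0.0467), np.float64(-0.0777))]
```

```bash
python3 -m creep '0 0 -4 0 -0.006 0 255;0 0 -10 -0.0013 -0.0153 0 255;0 0 -16 -0.0034 -0.0243 0 255;0 0 -22 -0.0064 -0.033 0 255;0 0 -28 -0.0103 -0.0413 0 255;0 0 -28 -0.0103 -0.0413 0 255'; python3 go.py 556 29 100 92.7
```

```text
clock: 9.38
eef_pos: [596.7, 104.7, 102.6]
tcp_rot: [3.14, -0.0, 1.062]
contact_force: [-0.9, -2.6, 7.7]
opening: 0.223
grasp_force: 30.0
t 9.38 pos [596.7 104.7 102.6] rot [ 1.7992e+02 -1.0000e-02  6.0830e+01] F [-0.9 -2.6  7.7] op 0.223 gf 30.0
turn [ 8.000e-02  1.000e-02 -3.187e+01] shift [-0.0859  0.0014  0.0026]
```

```bash
python3 -m creep '0 0 -6 -0.0005 -0.0092 0 255;0 0 -12 -0.0019 -0.0183 0 255;0 0 -18 -0.0043 -0.0272 0 255;0 0 -24 -0.0076 -0.0358 0 255;0 0 -30 -0.0118 -0.044 0 255;0 0 -33 -0.0142 -0.0479 0 255;0 0 -33 -0.0142 -0.0479 0 255'; python3 go.py 556 29 100 92.7
```

```text
clock: 10.25
eef_pos: [548.7, 114.9, 102.6]
tcp_rot: [3.139, 0.001, 1.637]
contact_force: [-0.2, -6.9, 7.2]
opening: 0.225
grasp_force: 30.8
t 10.25 pos [548.7 114.9 102.6] rot [1.7987e+02 8.0000e-02 9.3770e+01] F [-0.2 -6.9  7.2] op 0.225 gf 30.8
turn [0.13 0.08 1.07] shift [-0.0862  0.0017  0.0028]
```

```bash
python3 -m creep '0 0 0 0 -0.0015 0 255;0 0 0 0 -0.003 0 255;0 0 0 0 -0.003 0 255'; python3 go.py 556 29 100 92.7
```

```text
clock: 10.62
eef_pos: [548.6, 114.9, 102.7]
tcp_rot: [3.134, 0.001, 1.636]
contact_force: [12.3, -7.6, -2.2]
opening: 0.227
grasp_force: 30.3
t 10.62 pos [548.6 114.9 102.7] rot [1.7955e+02 7.0000e-02 9.3740e+01] F [12.3 -7.6 -2.2] op 0.227 gf 30.3
turn [0.45 0.06 1.04] shift [-0.0862  0.0017  0.0028]
```

```bash
python3 -m creep '0 0 0 0 0.003 0 255;0 0 0 0 0.003 0 110;0 0 0 0 0.003 0 110;0 0 0 0 0.003 0 110;0 0 0 0 0.003 -0.04 110;0 0 0 0 0.003 -0.09 110;0 0 0 0 0.003 -0.09 110'; python3 go.py 506.5 -63.7 190 137.7
```

```text
clock: 11.5
eef_pos: [550.1, 116.5, 195.2]
tcp_rot: [3.135, -0.001, 1.635]
contact_force: [0.2, 0.1, -0.5]
opening: 0.569
grasp_force: 0.0
t 11.5 pos [550.1 116.5 195.2] rot [ 1.7961e+02 -6.0000e-02  9.3700e+01] F [ 0.2  0.1 -0.5] op 0.569 gf 0.0
turn [  0.39   0.09 -44.  ] shift [-0.177  -0.0552  0.0047]
```

```bash
python3 -m creep '0 0 -9 -0.045 -0.014 0 110;0 0 -18 -0.09 -0.028 0 110;0 0 -27 -0.135 -0.042 0 110;0 0 -36 -0.177 -0.055 0 110;0 0 -44 -0.177 -0.055 0 110;0 0 -44 -0.177 -0.055 0 110'; python3 go.py 506.5 -63.7 130 137.7; python3 -c "
from h import *
f=grab('wrist','w4.png');g=grab('top','t4.png')
a=cv2.resize(cv2.imread('pics/t4.png')[200:330,255:415],(400,325));b=cv2.resize(cv2.imread('pics/w4.png'),(400,325));cv2.imwrite('pics/c4.png',np.hstack([b,a]))"; python3 w.py w4
```

```text
clock: 12.25
eef_pos: [503.7, -64.6, 190.7]
tcp_rot: [-3.141, -0.001, 2.401]
contact_force: [1.4, 0.4, -0.0]
opening: 0.57
grasp_force: 0.0
t 12.25 pos [503.7 -64.6 190.7] rot [-1.7997e+02 -6.0000e-02  1.3758e+02] F [ 1.4  0.4 -0. ] op 0.57 gf 0.0
turn [-0.03 -0.06 -0.12] shift [-0.0016  0.0026  0.0607]
1919 [120.1 121.5 151.2 152.1 153.1]
top face [501.3 -61.1 151.7] rect c [502.3 -62.1] [13.6 35.2] 48.548465728759766
136 ray rect [506.6 -65.9] [14.6 37.4] 47.6
138 ray rect [506.  -65.3] [14.4 37. ] 47.6
140 ray rect [505.3 -64.7] [14.3 36.7] 47.6
```

View pics/c4.png

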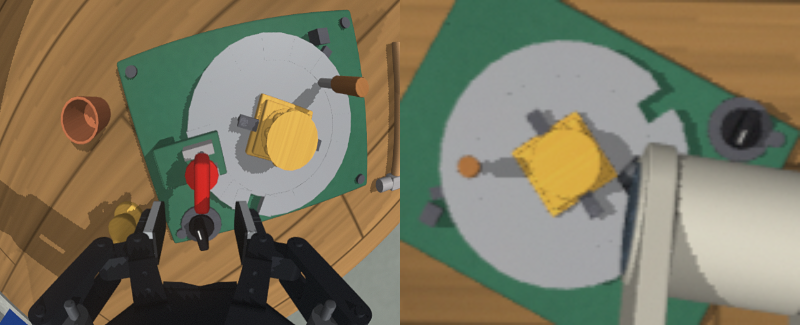

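The disc is at its stop: the first notch has moved round beside the drag knob at (255,205). The knob is still parked with its top at about 152 mm, and its bar is centred between the fingers. Next I'll grip it, lift slightly, and twist it back.

```bash
python3 -m creep '0 0 0 -0.002 0.0025 0.03 110;0 0 0 -0.002 0.0025 0.05 110;0 0 0 -0.002 0.0025 0.06 110;0 0 0 -0.002 0.0025 0.06 110;0 0 0 -0.002 0.0025 0.06 255;0 0 0 -0.002 0.0025 0.06 255;0 0 0 -0.002 0.0025 0.06 255;0 0 0 -0.002 0.0025 0.06 255' 60; python3 go.py 506.5 -63.7 136 62.7
```

```text
clock: 13.35
eef_pos: [507.2, -64.6, 132.4]
tcp_rot: [-3.141, 0.001, 2.403]
contact_force: [-5.0, -4.2, 6.0]
opening: 0.146
grasp_force: 60.4
t 13.35 pos [507.2 -64.6 132.4] rot [-1.7995e+02  5.0000e-02  1.3770e+02] F [-5.  -4.2  6. ] op 0.146 gf 60.4
turn [-1.0e-02  8.0e-02  7.5e+01] shift [ 0.0011  0.0001 -0.0036]
```

```bash
python3 -m creep '0 0 0 0 0 -0.0025 255;0 0 0 0 0 -0.005 255;0 0 0 0 0 -0.005 255'; python3 -m creep '0 0 8 0 0 0 255;0 0 18 0 0 0 255;0 0 28 0 0 0 255;0 0 38 0 0 0 255;0 0 48 0 0 0 255;0 0 58 0 0 0 255;0 0 68 0 0 0 255;0 0 75 0 0 0 255'; python3 -m creep '0 0 0 0 0 0 255;0 0 0 0 0 0 255'; python3 go.py 506.5 -63.7 114 62.7
```

```text
clock: 13.72
eef_pos: [507.0, -64.4, 136.3]
tcp_rot: [-3.14, 0.0, 2.403]
contact_force: [-0.2, -5.4, -8.2]
opening: 0.148
grasp_force: 58.5
clock: 14.72
eef_pos: [507.7, -64.5, 136.3]
tcp_rot: [3.14, 0.001, 1.09]
contact_force: [1.5, -7.0, -9.3]
opening: 0.151
grasp_force: 58.6
clock: 14.98
eef_pos: [507.7, -64.5, 136.3]
tcp_rot: [3.14, 0.001, 1.094]
contact_force: [2.1, -5.2, -9.1]
opening: 0.148
grasp_force: 58.6
t 14.97 pos [507.7 -64.5 136.3] rot [1.7993e+02 4.0000e-02 6.2700e+01] F [ 2.1 -5.2 -9.1] op 0.148 gf 58.6
turn [ 0.07  0.04 -0.  ] shift [ 0.0002 -0.0015  0.0223]
```

Now I'll lower it with the grip, let go and rise.

```bash
python3 -m creep '0 0 0 0 0 0.006 255;0 0 0 0 0 0.012 255;0 0 0 0 0 0.018 255;0 0 0 0 0 0.021 255;0 0 0 0 0 0.021 255'; python3 -m creep '0 0 0 0 0 0 110;0 0 0 0 0 0 110;0 0 0 0 0 0 110;0 0 0 0 0 -0.04 110;0 0 0 0 0 -0.085 110;0 0 0 0 0 -0.107 110;0 0 0 0 0 -0.107 110'; python3 -c "
from h import *
f=grab('wrist','w5.png');g=grab('scene','s5.png')
a=cv2.resize(cv2.imread('pics/s5.png')[150:310,240:420],(400,356));b=cv2.resize(cv2.imread('pics/w5.png'),(400,356));cv2.imwrite('pics/c5.png',np.hstack([b,a]))"; python3 w.py w5
```

```text
clock: 15.6
eef_pos: [507.9, -64.5, 115.9]
tcp_rot: [3.14, 0.001, 1.094]
contact_force: [-0.7, -6.1, -1.9]
opening: 0.147
grasp_force: 59.7
clock: 16.48
eef_pos: [508.6, -63.9, 224.1]
tcp_rot: [3.138, -0.001, 1.094]
contact_force: [0.3, -0.2, -0.2]
opening: 0.569
grasp_force: 0.0
1410 [103.4 105.7 134.8 135.6 136.6]
top face [506.3 -65.  135.2] rect c [506.3 -65.4] [43.4 14.1] 62.21656036376953
136 ray rect [506.7 -64.7] [43.  13.8] 62.1
138 ray rect [507. -64.] [42.6 13.6] 62.1
140 ray rect [507.3 -63.4] [42.3 13.5] 62.1
```

View pics/c5.png

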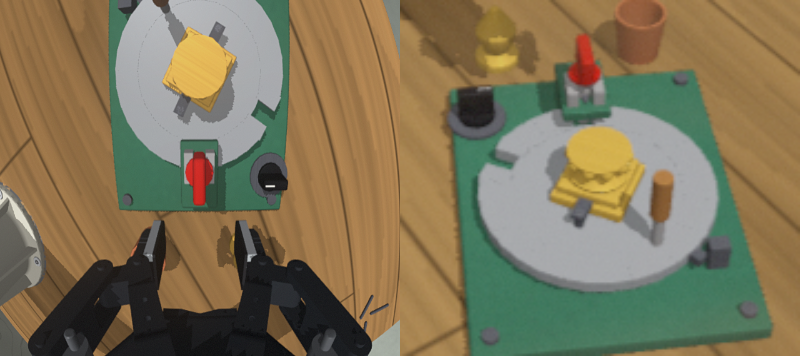

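The wrist view shows the bar aligned again, and its top face at 135.2 mm is the same as at the start, so the pin is fully home. The disc has turned 60° to its stop, and the bystanders look undisturbed.

```bash
python3 -c "
from rig import r
print(r.sign_off())"
```

```text
the job is handed in; nothing more can be done
None
```

I handed the job in at about 16.5 s: the knob was pulled up and parked, the disc turned anticlockwise to its stop, and the knob twisted back so its bar sits at its starting height, meaning the pin is home and the disc locked; no bystander was touched.

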